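# Draw a bead loom's end piece tight with its cam lock

### The arm

A 6-joint arm with a two-finger parallel gripper is mounted at the origin on the work surface; the furniture and walls round the work are solid. World frame = base frame: x ahead of the robot, y to its left, z up, the work surface at z = 0. Lengths are in m, angles in degrees, forces in N, time in s.
With the tool pointing down it reaches from about 0.3 to 0.875 m from the base axis. Payload 6.4 kg.
Tool frame: the origin (TCP) lies between the finger pads; the fingertips stand 22 mm ahead of it and the grasp point (between the pads) lies 3 mm ahead of it; z points along the fingers, y is the direction in which the jaws open and shut (so a half turn about z gives the same grasp; the last joint's range is limited). The gripper opens to 85 mm and grips with 20 to 120 N. Pads are 22 mm wide; open, the fingers measure 114 mm over their backs; the gripper's body (76 mm by 85 mm) begins 54 mm behind the grasp point. The pads swing forward as they close: fully open they stand 13 mm farther back than shut.
Start: joints at [-80.919, 10.359, 92.074, -0, 77.567, -11.82], TCP at [0.205, -0.537, 0.253] pointing down, gripper open.
Joint ranges: [-171.53, 171.53], [-51.25, 118.39], [17.06, 147.69], [-65.23, 245.23], [0, 150.52], [-178.68, 178.68]. Speed limits (degrees/s): [147.25, 147.25, 172.46, 180, 180, 180].

### API

Orientations are given as a 3x3 rotation matrix whose columns are the frame's x, y, z axes.
In Python, from rig import r gives the robot as it stands.
- The arm moves only by the tool step_arm, never from a script. Its arguments are lists of equal length, an entry for each row: "xyz": the shift along the world's x, y, z in m, a list of three; "yaw": the turn about the world's z in rad; "fingers": the opening, from 0 (shut) to 1 (fully open). A call has 1 to 12 rows; each row is the pose to reach, as a shift and turn from the pose commanded when the call began; what a row does not reach only later rows make up. A row lasts 1/12 s, in which the tool goes at most 41.7 mm and 7.16 degrees, less where a joint would pass 70% of its speed; a pose out of reach is approached as far as the arm can. A call with a gripper value outside its range is refused whole. The fingers move at their own pace and stop on an object; "squeeze" is the grip in N (left out, the last holds). Time passes only in rows, so rows that repeat a pose let the fingers close. It gives the time, the measured TCP pose, the force and the opening at its end, in the units of the state.
- r.sense(): the state, without advancing time (a new reading comes with each control period).
- r.read_camera(name): name is "scene" or "top"; returns (picture, depth): 420x560x3 uint8, red, green, blue; 420x560 float32, m along the optical axis (not along the pixel's ray), 0 where there is no reading.
- r.camera_info(name): a dict with "fx", "fy", "cx", "cy" (pixels), "rvec" (rotation vector, rad) and "tvec" (3), from world to camera coordinates, as OpenCV has them. Camera axes: x right, y down, z forward; pixel columns grow to the right and rows downward; lengths in m; the calibration is good to about 2 mm. A picture is of the moment at which its call begins. camera_info takes no time and is no camera call.
- r.close_job(): hands the job in, once; it reports no verdict.
The state is a dict: "time_s": time; "joint_positions": joint angles; "qvel": joint speeds; "joint_torque": joint torques, N m; "tool_pos": TCP position; "ee_rot": TCP orientation; "force": force on the tool from outside, world axes, zero at the start; "torque": the same for the moment, N m; "grip_width": finger opening in m.
Only numpy, scipy, OpenCV 4.12 (cv2) and the standard library are available. Lean on these libraries where they do the work, as an engineer would, in place of code of your own. Each camera call takes 0.05 s, during which the arm holds its last target. There are 200 camera calls.

### The job

Slide the loom's loose end piece along its rails until it touches the two sprung brass buffers, so that the pin on its bolt stands in the open mouth of the cam's hook. Then turn the cam clockwise by its black lever, about half a turn, so that the hook draws the bolt in and clamps the end piece firmly on the cork: go by the feel, stop as soon as it is tight, and never force it. Let go and leave the pots, loupe and vial round the loom where they stand.

Things in the scene. Friction and masses are not known exactly. Their poses are not given: they have to be found in the camera images.
- loom: wooden bead-loom bed, screwed to the table, 250 mm (its x) by 172 mm (its y), board 12 mm thick. Origin on the table under the cam's axis; runs from x = -176 to +74 mm. Its x axis is the way the end piece slides home, between two waxed side rails (tops 24 mm above the table). Wooden cheeks, 50 mm high, x = -44 to +46 mm, y = 46 to 70 mm, stand left and right of the cam, a low bar behind it.
- cam_axis (a point): point on the upright axis of the cam, 79 mm above the table, at mid height of its lever; axes as the loom's. On the axis a 22 mm steel post up to 98 mm above the table; under the lever a 32 mm disc (top at 55 mm) and a flat steel spiral hook, outer radius up to 45 mm, its top 43 mm above the table.
- cam: the cam with post, hook and lever; origin on its axis at the table; the lever points along its y axis. Moment to turn it: about 0.05 N m free, rising to 0.2 N m (4 N at 50 mm out) while the hook draws against the buffers, then steeply, by about 1 N m per rad, on the cork. It is tight at 0.38 to 0.5 N m (7.5 to 10 N at 50 mm out); from about 0.6 N m it is over-tightened.
- cam_turn (a joint): angle of the cam, rad; grows clockwise seen from above. The hook's mouth is open to -x from about -0.3 to 0.1. From about 0.8 rad the spiral draws the pin in by 2.5 mm per rad, and it holds by itself when let go. The end piece meets the cork somewhere between 1.7 and 3.3 rad, differing with the shims, and is tight 0.2 to 0.5 rad later. Stop at 4.1.
- end_piece: loose wooden end piece, 30 mm (its x, to the cam) by 142 mm (y) by 38 mm high, with 10 mm high weighted skids at both ends that trail to x = -60 mm; 0.25 to 0.5 kg; origin under its centre, standing on the bed (12 mm above the table) between the rails with 1 mm play each side. An upright grip, 12 mm (y) by 30 mm (x), stands on its middle, its top 77 mm above the underside.
- end_grip (a point): centre of that grip, 57 mm above the end piece's underside (69 mm above the table).
- bolt_pin (a point): upright 8 mm steel pin at the end of the draw bolt, 41.6 mm ahead (+x) of the end piece's centre, 26 mm above its underside. With the end piece just touching the buffers it stands about 31 mm from the cam's axis, on the -x side; the hook catches it there if it is less than 37 mm off. Seated on the cork it is 22 to 27 mm off.
- frost_pot: frosted plastic pot, 50 mm wide, 38 mm high, stands beside the loom; leave alone.
- loupe: black loupe, 34 mm wide, 30 mm high, beside the loom; leave alone.
- bead_pot: flat clear bead pot, 42 mm wide, 19 mm high, beside the loom; leave alone.
- vial: small glass vial, 24 mm wide, 44 mm high, beside the loom; leave alone.
- cork_face (a point): nominal middle of the cork facing on the -x ends of the two cheeks, 51 mm before the cam's axis; shimmed by hand, the true cork lies up to 2 mm either way in x. It gives 1 mm per 40 N. Left and right (59 mm off the middle) a brass buffer pin stands about 6 mm proud of it, each on a damped spring of 0.8 N/mm, so the hand alone cannot keep the end piece on the cork. Axes as the loom's.
- lever (a point): point on the cam's black lever, 50 mm out from the axis, 79 mm above the table. The lever is an upright flat bar 12 mm thick that reaches from the post to 63 mm from the axis and from 62 to 96 mm above the table; it can be gripped or pushed on its flat side. It points to the loom's +y (left) at cam angle 0 and swings clockwise over +x (away from the end piece) towards -y.

How it is judged:
By the outcome, as a careful person would: the job done as asked, in the order asked, and still so for the second after the job is handed in, with the robot touching nothing.
It also fails if it takes over 72 s, if anything falls off the work surface, if the arm or the gripper's body presses on something with over 40 N, if the wrist force passes 120 N, or if a joint passes its speed limit or range.

## Working session

There is one attempt and no reset: what is moved stays moved. The work goes in short steps, Python scripts to look and compute and a tool call to move; the robot and the scene stay as the last step left them, time stands still between calls to the robot, and variables do not carry over. Pictures are saved under pics/ and viewed, about 8 in all and at most 12, crops included, and the job is handed in when it is done.

Besides the shell and the picture viewer there is one more tool, called after "Emit:" in YAML: its name, and indented under it one key for each argument. step_arm: Moves the arm, as the interface text tells. Its arguments: {"type":"object","properties":{"xyz":{"type":"array","items":{"type":"array","items":{"type":"number"}}},"yaw":{"type":"array","items":{"type":"number"}},"fingers":{"type":"array","items":{"type":"number"}},"squeeze":{"type":"number"}},"required":["xyz","yaw","fingers"]}

```bash
mkdir -p pics; ls
cat > h.py <<'E'
import numpy as np, cv2
from rig import r
def grab(n,tag):
    im,d=r.read_camera(n); cv2.imwrite(f'pics/{tag}.png',im[:,:,::-1]); np.save(f'pics/{tag}.npy',d); return im,d
def cam(n):
    c=r.camera_info(n); R=cv2.Rodrigues(np.array(c['rvec'],float))[0]; K=np.array([[c['fx'],0,c['cx']],[0,c['fy'],c['cy']],[0,0,1]]); return K,R,np.array(c['tvec'],float).ravel()
def cloud(n,d):
    K,R,t=cam(n); v,u=np.mgrid[:d.shape[0],:d.shape[1]]
    p=np.stack([(u-K[0,2])/K[0,0]*d,(v-K[1,2])/K[1,1]*d,d],-1)
    w=(p-t)@R; w[d<=0]=np.nan; return w
def proj(n,P):
    K,R,t=cam(n); q=(np.atleast_2d(P)@R.T+t)@K.T; return q[:,:2]/q[:,2:]
def ray_z(n,u,v,z):
    K,R,t=cam(n); o=-R.T@t; dr=R.T@np.linalg.inv(K)@np.array([u,v,1.]); return o+dr*(z-o[2])/dr[2]
E
python3 - <<'E'
from h import *
a,d=grab('scene','s0'); b,e=grab('top','t0')
for n in ('scene','top'):
    K,R,t=cam(n); print(n,K[0],-R.T@t,R[2])
s=r.sense(); print(s['time_s'],s['tool_pos'],s['ee_rot'],s['force'],s['grip_width'])
E
```

```text
pics
scene [460.72316867   0.         277.18115577] [-0.19255908 -0.34367206  0.44298813] [ 0.81134032  0.41690466 -0.40977724]
top [439.20963472   0.         280.38609492] [0.38666578 0.02533284 0.91208882] [ 0.17937539 -0.02612323 -0.9834338 ]
0.1 [ 0.20508131 -0.5367188   0.25249372] [[ 9.34201519e-01  3.56745659e-01 -2.36081013e-04]
 [ 3.56745599e-01 -9.34200369e-01  1.49946469e-03]
 [ 3.14380549e-04 -1.48502305e-03 -9.99998848e-01]] [-0.69403514  0.42766414 -0.01063595] 0.08548913453040677
```

View pics/s0.png

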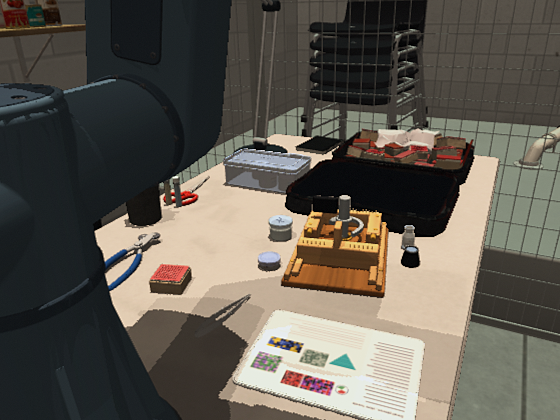

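View pics/t0.png

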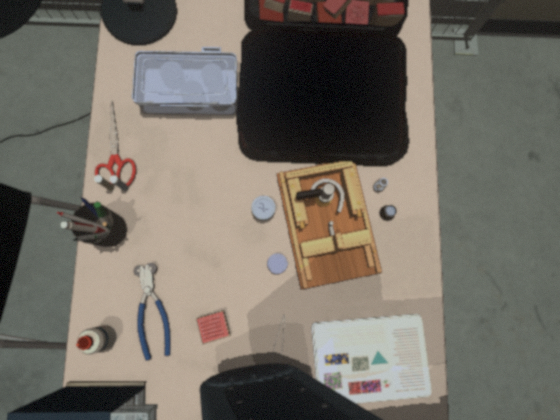

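The top view shows the loom at about (330,225) with +x up and slightly left. The post is near (327,188), the lever points left to (300,195), and the end piece is at about (335,243) with the pots beside the loom. Next I'll measure with depth.

Run:
```python
from h import *
b=cv2.imread('pics/t0.png'); e=np.load('pics/t0.npy')
w=cloud('top',e); 
c=cv2.resize(b[155:295,240:400],None,fx=5,fy=4.2857,interpolation=cv2.INTER_CUBIC); 
cv2.imwrite('pics/t0c.png',cv2.resize(b[155:295,245:405],(685,600),interpolation=cv2.INTER_CUBIC))
print(np.nanmedian(w[180:210,150:235,2][...]), e[200,200])
sub=w[155:295,245:405]
# rectangle of board: z>6mm and wooden hue
hsv=cv2.cvtColor(b,cv2.COLOR_BGR2HSV); m=((hsv[...,1]>110)&(w[...,2]>0.006)&(w[...,2]<0.12)); mm=np.zeros(m.shape,np.uint8); mm[155:295,270:390]=m[155:295,270:390]
n,l,st,_=cv2.connectedComponentsWithStats(mm); k=1+np.argmax(st[1:,4]); P=w[l==k]
low=P[P[:,2]<.03]; rc=cv2.minAreaRect(low[:,:2].astype(np.float32)*1000); print(rc,st[k])
for zlo,zhi in((.085,.12),(.065,.085),(.056,.07),(.045,.056)):
    q=(sub[...,2]>zlo)&(sub[...,2]<zhi); v,u=np.where(q); print(zlo,len(v), np.nanmean(sub[q],0) if len(v) else '')
np.set_printoptions(linewidth=250)
print((sub[::3,::4,2]*1000).round()[:, :])
```

```text
-0.0002504709828475599 0.93222934
((534.0534057617188, -96.16162109375), (244.01657104492188, 164.5919952392578), 12.898112297058105) [ 277  168  104  120 5422]
0.085 384 [ 0.55669157 -0.0755849   0.09350343]
0.065 109 [ 0.54706117 -0.07404054  0.07557064]
0.056 52 [ 0.53929059 -0.08823003  0.06208531]
0.045 2710 [ 0.56702519 -0.1044153   0.04924886]
[[11. 24. 27. ... 49. 49. 47.]
 [ 1. 12. 16. ... 50. 48. 43.]
 [ 0.  0. -1. ... 44. 43. -1.]
 ...
 [-1.  1. -0. ... -2.  1. -1.]
 [-3.  2. -3. ... -4. -1. -1.]
 [-2. -1. -6. ...  2.  3. -4.]]
```

View pics/t0c.png

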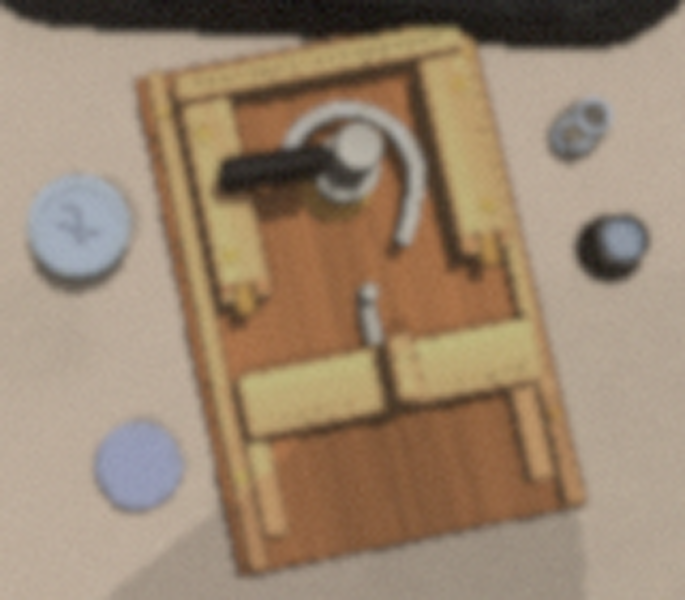

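The enlarged view shows the post top at crop (362,143), lever tip (222,175), bolt pin (368,290), grip at about (403,360), and board near corners (240,573) and (583,503). The mouth is open towards the pin. I'll convert these to world positions and cross-check them with depth.

Run:
```python
from h import *
np.set_printoptions(precision=4,suppress=True,linewidth=160)
s=4.283
f=lambda x,y,z:ray_z('top',245+x/s-.5+.5/s,155+y/s-.5+.5/s,z)
pts=dict(post=(362,143,.098),levtip=(222,175,.096),pin=(368,288,.042),BL=(240,573,.012),BR=(583,503,.012),TLb=(137,78,.012),gripbot=(412,397,.089),gripTL=(388,338,.089),epL=(243,437,.05),epL2=(237,378,.05),epR=(537,372,.05),epR2=(530,320,.05),)
for k,v in pts.items(): print(k,f(*v))
b=f(*pts['BR'])-f(*pts['BL']); a=f(*pts['TLb'])-f(*pts['BL'])
print(np.hypot(*b[:2]),np.degrees(np.arctan2(b[0],-b[1])),np.hypot(*a[:2]),np.degrees(np.arctan2(a[1],a[0])))
for n,t in(('top','t0'),('scene','s0')):
    w=cloud(n,np.load(f'pics/{t}.npy')).reshape(-1,3); im=cv2.imread(f'pics/{t}.png').reshape(-1,3).astype(int)
    box=(abs(w[:,0]-.56)<.12)&(abs(w[:,1]+.09)<.09)
    hi=box&(w[:,2]>.07)&(w[:,2]<.13)
    for nm,m in(('dark',im.max(1)<70),('grey',(im.max(1)>=70)&(im.max(1)-im.min(1)<60)),('wood',(im.max(1)-im.min(1)>=60))):
        q=w[hi&m]; 
        if len(q)>5:
            print(n,nm,len(q),np.median(q,0),np.percentile(q,[3,97],axis=0).ravel())
            if nm=='dark':
                r=cv2.minAreaRect(q[:,:2].astype(np.float32)*1000); print(r)
    print(n,'table',np.median(w[(abs(w[:,0]-.5)<.05)&(abs(w[:,1]-.15)<.05),2]))
```

```text
post [ 0.5868 -0.0885  0.098 ]
levtip [ 0.571  -0.0263  0.096 ]
pin [ 0.5306 -0.0992  0.042 ]
BL [ 0.3976 -0.0427  0.012 ]
BR [ 0.434  -0.2066  0.012 ]
TLb [0.6379 0.0112 0.012 ]
gripbot [ 0.4746 -0.1119  0.089 ]
gripTL [ 0.5006 -0.1013  0.089 ]
epL [ 0.4586 -0.0405  0.05  ]
epL2 [ 0.4857 -0.0374  0.05  ]
epR [ 0.4918 -0.1766  0.05  ]
epR2 [ 0.5161 -0.1738  0.05  ]
0.16791223569052108 12.513700086222057 0.24631561898415152 12.64703308289987
top dark 203 [ 0.5755 -0.0523  0.0939] [ 0.5689 -0.0818  0.0721  0.5834 -0.0292  0.098 ]
((578.0345458984375, -57.13039016723633), (13.094592094421387, 60.614524841308594), 6.687070846557617)
top grey 184 [ 0.581  -0.0881  0.0959] [ 0.4738 -0.1077  0.0715  0.5933 -0.027   0.1001]
top wood 88 [ 0.4884 -0.1095  0.0885] [ 0.4752 -0.1162  0.0852  0.502  -0.103   0.0911]
top table -0.00018438633797629908
scene dark 481 [ 0.576  -0.0619  0.0843] [ 0.5689 -0.0983  0.0711  0.5824 -0.0312  0.0967]
((550.6533203125, -92.33910369873047), (125.03741455078125, 58.854766845703125), 46.216426849365234)
scene grey 151 [ 0.5767 -0.099   0.0852] [ 0.4737 -0.1186  0.0705  0.592  -0.0339  0.0998]
scene wood 58 [ 0.4837 -0.1121  0.0896] [ 0.4739 -0.1174  0.0862  0.5004 -0.1057  0.0908]
scene table 0.0008620160475126486
```

Findings:
- **Loom:** yaw is about 12.6° and the axis is at (0.587, -0.088). The near-corner estimate agrees within 2 mm.
- **End piece:** centre is at loom x ≈ -101 mm, so the pin is about 59 mm off the axis. It needs to slide about 28 mm.
- **Cam:** the lever angle is about 0.

I'll push with shut fingers on the back face, low down, feeling for the buffers. First I approach with yaw +2.997 rad, so the last joint has room for the cam turn.

Emit:
step_arm:
  xyz:
    - [0.0205,0.0349,0]
    - [0.041,0.0697,0]
    - [0.0615,0.1046,0]
    - [0.082,0.1395,0]
    - [0.1026,0.1743,0]
    - [0.1231,0.2092,0]
    - [0.1436,0.2441,0]
    - [0.1641,0.2789,0]
    - [0.1846,0.3138,0]
    - [0.2051,0.3487,-0.01]
    - [0.2257,0.3835,-0.02]
    - [0.2462,0.4184,-0.03]
  yaw: [0.1248,0.2497,0.3746,0.4995,0.6243,0.7492,0.8741,0.9989,1.1238,1.2487,1.3735,1.4984]
  fingers: [0,0,0,0,0,0,0,0,0,0,0,0]
  squeeze: 40

```text
time_s: 1.1
tool_pos: [0.4519, -0.1168, 0.223]
ee_rot: [[-0.294, 0.956, 0.001], [0.956, 0.294, -0.0], [-0.001, 0.0, -1.0]]
force: [1.2, -0.6, -0.1]
grip_width: -0.0004
```

Emit:
step_arm:
  xyz:
    - [0,0,0]
    - [0,0,0]
    - [0,0,0]
    - [0,0,-0.01]
    - [0,0,-0.02]
    - [0,0,-0.03]
    - [0,0,-0.04]
    - [0,0,-0.05]
    - [0,0,-0.06]
    - [0,0,-0.07]
    - [0,0,-0.08]
    - [0,0,-0.09]
  yaw: [0.1248,0.2497,0.3746,0.4995,0.6243,0.7492,0.8741,0.9989,1.1238,1.2487,1.3735,1.4984]
  fingers: [0,0,0,0,0,0,0,0,0,0,0,0]

```text
time_s: 2.1
tool_pos: [0.451, -0.1186, 0.1325]
ee_rot: [[-0.975, -0.224, -0.001], [-0.224, 0.975, 0.0], [0.001, 0.0, -1.0]]
force: [-0.1, -0.6, -0.2]
grip_width: -0.0001
```

Run:
```python
from h import *
np.set_printoptions(precision=4,suppress=True)
s=r.sense();print(s['time_s'],s['tool_pos'],s['joint_positions'],s['force'],s['torque'],s['grip_width'],np.degrees(np.arctan2(s['ee_rot'][1][1],s['ee_rot'][0][1])))
a,d=grab('scene','s1'); cv2.imwrite('pics/s1c.png',cv2.resize(a[170:310,240:440,::-1],(800,560),interpolation=cv2.INTER_CUBIC))
```

```text
2.1 [ 0.451  -0.1186  0.1325] [ -29.3669    5.2249  113.2395    0.0005   61.5758 -132.3245] [-0.1194 -0.5512 -0.1728] [ 0.0237  0.0103 -0.0283] -6.854408450726962e-05 102.95735322102578
```

View pics/s1c.png

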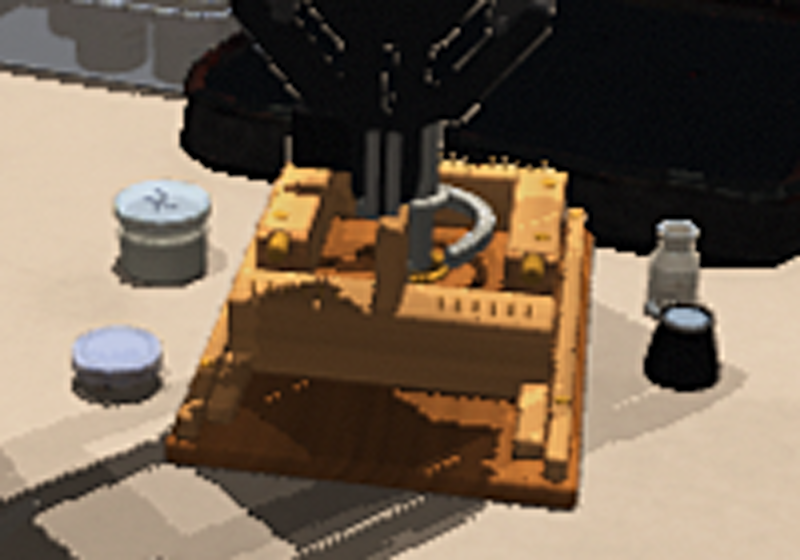

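The shut fingers hang centred behind the grip, at crop (395,180), and the bed behind the end piece is free. I'll descend and then slide forward along the loom's x.

Emit:
step_arm:
  xyz:
    - [0,0,-0.015]
    - [0,0,-0.03]
    - [0,0,-0.045]
    - [0,0,-0.06]
    - [0,0,-0.07]
    - [0,0,-0.08]
    - [0,0,-0.08]
  yaw: [0,0,0,0,0,0,0]
  fingers: [0,0,0,0,0,0,0]

```text
time_s: 2.73
tool_pos: [0.4501, -0.1182, 0.0516]
ee_rot: [[-0.976, -0.217, -0.003], [-0.217, 0.976, 0.002], [0.002, 0.002, -1.0]]
force: [-0.4, -0.0, -0.2]
grip_width: -0.0
```

Emit:
step_arm:
  xyz:
    - [0.0024,0.0005,0]
    - [0.0049,0.0011,0]
    - [0.0073,0.0016,0]
    - [0.0098,0.0022,0]
    - [0.0122,0.0027,0]
    - [0.0146,0.0033,0]
    - [0.0171,0.0038,0]
    - [0.0195,0.0044,0]
    - [0.022,0.0049,0]
    - [0.0244,0.0055,0]
    - [0.0268,0.006,0]
    - [0.0293,0.0065,0]
  yaw: [0,0,0,0,0,0,0,0,0,0,0,0]
  fingers: [0,0,0,0,0,0,0,0,0,0,0,0]

```text
time_s: 3.73
tool_pos: [0.4809, -0.1122, 0.0533]
ee_rot: [[-0.976, -0.218, -0.0], [-0.218, 0.976, 0.0], [0.0, 0.0, -1.0]]
force: [-0.1, 0.3, 0.3]
grip_width: -0.0001
```

Run:
```python
from h import *
np.set_printoptions(precision=4,suppress=True)
s=r.sense();print(s['time_s'],s['tool_pos'],s['force'],s['torque'])
b,e=grab('top','t1'); cv2.imwrite('pics/t1c.png',cv2.resize(b[155:295,245:405,::-1],(685,600),interpolation=cv2.INTER_CUBIC))
a,d=grab('scene','s2'); cv2.imwrite('pics/s2c.png',cv2.resize(a[170:310,240:440,::-1],(800,560),interpolation=cv2.INTER_CUBIC))
s=r.sense();print(s['time_s'],s['tool_pos'],s['force'],s['torque'])
```

```text
3.7333 [ 0.4809 -0.1122  0.0533] [-0.1274  0.3392  0.3224] [-0.0352  0.1501 -0.0087]
3.8333 [ 0.4811 -0.1123  0.0534] [-0.5111 -0.1089  0.5332] [-0.01    0.0271 -0.0111]
```

View pics/s2c.png

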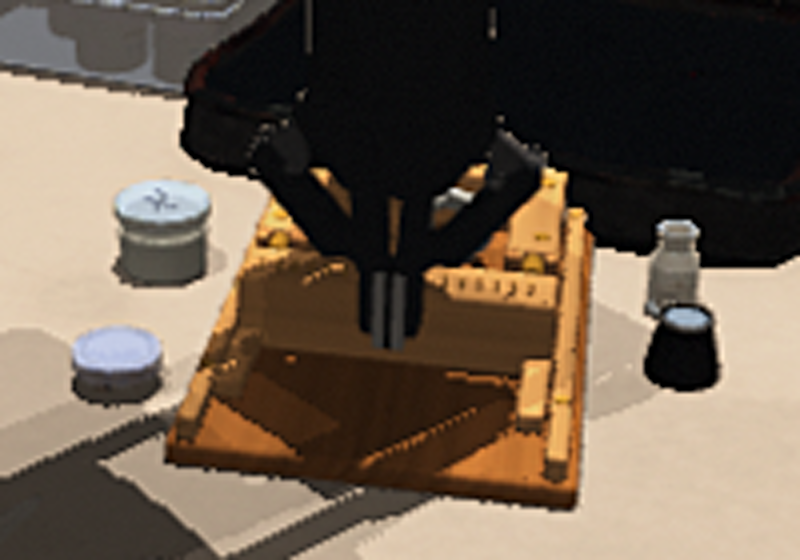

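The end piece is sliding: its right skid moved from crop row 385 to about 365, and the pots are untouched. I'll go on gently, watching the force.

Emit:
step_arm:
  xyz:
    - [0.001,0.0002,0]
    - [0.002,0.0004,0]
    - [0.003,0.0007,0]
    - [0.004,0.0009,0]
    - [0.005,0.0011,0]
    - [0.006,0.0013,0]
  yaw: [0,0,0,0,0,0]
  fingers: [0,0,0,0,0,0]

```text
time_s: 4.33
tool_pos: [0.4867, -0.111, 0.0533]
ee_rot: [[-0.976, -0.218, -0.0], [-0.218, 0.976, 0.0], [0.0, 0.0, -1.0]]
force: [-1.1, 1.0, 0.2]
grip_width: 0.0002
```

Emit:
step_arm:
  xyz:
    - [0.0005,0.0001,0]
    - [0.001,0.0002,0]
    - [0.0015,0.0003,0]
    - [0.002,0.0004,0]
  yaw: [0,0,0,0]
  fingers: [0,0,0,0]

```text
time_s: 4.67
tool_pos: [0.4885, -0.1106, 0.0532]
ee_rot: [[-0.976, -0.218, -0.0], [-0.218, 0.976, 0.0], [0.0, 0.0, -1.0]]
force: [-1.7, -0.7, 1.1]
grip_width: 0.0001
```

Run:
```python
from h import *
np.set_printoptions(precision=4,suppress=True)
b,e=grab('top','t2'); cv2.imwrite('pics/t2c.png',cv2.resize(b[155:295,245:405,::-1],(685,600),interpolation=cv2.INTER_CUBIC))
s=r.sense();print(s['time_s'],s['tool_pos'],s['force'],s['torque'])
```

```text
4.7167 [ 0.4885 -0.1106  0.0533] [-1.872  -0.8778  0.1787] [-0.1051  0.2522  0.0657]
```

View pics/t2c.png

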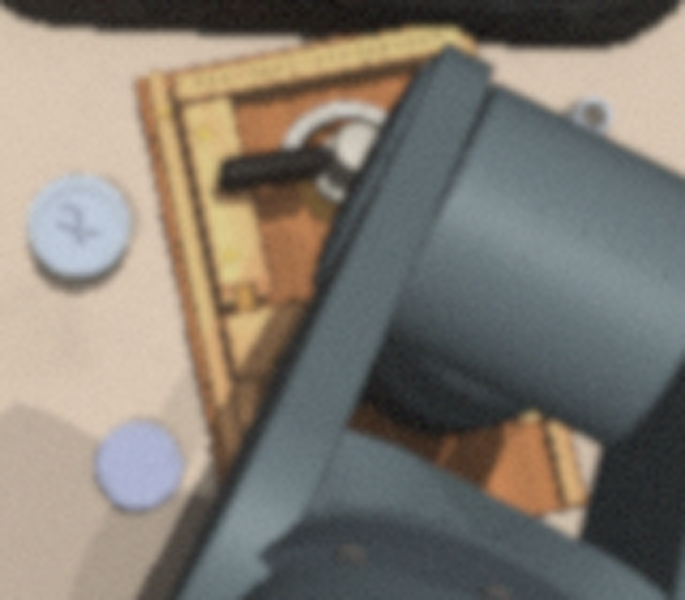

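The left buffer tip is at crop (245,297) and the end piece's front edge is right at it, around row 305, so contact is near. I'll feel forward in small steps.

Emit:
step_arm:
  xyz:
    - [0.0005,0.0001,0]
    - [0.001,0.0002,0]
    - [0.001,0.0002,0]
  yaw: [0,0,0]
  fingers: [0,0,0]

```text
time_s: 4.97
tool_pos: [0.4895, -0.1103, 0.0532]
ee_rot: [[-0.976, -0.218, -0.0], [-0.218, 0.976, 0.0], [0.0, 0.0, -1.0]]
force: [-2.3, -1.8, 0.6]
grip_width: 0.0001
```

Emit:
step_arm:
  xyz:
    - [0.0005,0.0001,0]
    - [0.001,0.0002,0]
    - [0.001,0.0002,0]
  yaw: [0,0,0]
  fingers: [0,0,0]

```text
time_s: 5.22
tool_pos: [0.4905, -0.1101, 0.0532]
ee_rot: [[-0.976, -0.218, -0.0], [-0.218, 0.976, 0.0], [0.0, 0.0, -1.0]]
force: [-1.9, -0.6, 0.5]
grip_width: -0.0001
```

Run:
```python
from h import *
np.set_printoptions(precision=4,suppress=True)
b,e=grab('top','t3');cv2.imwrite('pics/t3c.png',cv2.resize(b[205:265,265:345,::-1],(800,600),interpolation=cv2.INTER_CUBIC))
F=[]
for i in range(4):
    s=r.sense();F.append(s['force']);r.read_camera('top')
print(s['time_s'],s['tool_pos'],np.array(F))
```

```text
5.4167 [ 0.4905 -0.1101  0.0532] [[-2.3233 -0.0778 -0.5655]
 [-2.5129 -1.6182  0.7855]
 [-2.3358 -0.2167  0.2167]
 [-2.8955 -0.2766  0.352 ]]
```

Emit:
step_arm:
  xyz:
    - [0.0005,0.0001,0]
    - [0.001,0.0002,0]
    - [0.0015,0.0003,0]
    - [0.0015,0.0003,0]
  yaw: [0,0,0,0]
  fingers: [0,0,0,0]

```text
time_s: 5.8
tool_pos: [0.4921, -0.1099, 0.0533]
ee_rot: [[-0.976, -0.218, -0.0], [-0.218, 0.976, 0.0], [0.0, 0.0, -1.0]]
force: [-4.8, -1.4, 0.4]
grip_width: 0.0002
```

Run:
```python
from h import *
np.set_printoptions(precision=4,suppress=True)
F=[]
for i in range(4):
    b,e=r.read_camera('top');s=r.sense();F.append(s['force'])
print(s['time_s'],s['tool_pos'],np.mean(F,0)@[.976,.218,0],np.array(F))
```

```text
6.0 [ 0.4921 -0.1099  0.0533] -4.327399649286921 [[-4.7063 -0.6908  1.0112]
 [-4.24   -0.3083 -0.0591]
 [-3.7648 -0.4239  0.2408]
 [-4.5888 -0.5261  0.5166]]
```

The buffers are clearly felt: resistance rose from 2.5 to 4.3 N over 1.5 mm. I'll back off, rise, move aside and check the pin from above.

Emit:
step_arm:
  xyz:
    - [-0.002,-0.0004,0]
    - [-0.005,-0.0011,0]
    - [-0.01,-0.0022,0]
    - [-0.0195,-0.0044,0]
    - [-0.0195,-0.0044,0.03]
    - [-0.0195,-0.0044,0.06]
    - [-0.0195,-0.0044,0.09]
    - [-0.04,-0.03,0.1]
    - [-0.06,-0.06,0.1]
    - [-0.09,-0.09,0.1]
    - [-0.11,-0.12,0.1]
    - [-0.13,-0.15,0.1]
  yaw: [0,0,0,0,0,0,0,0,0,0,0,0]
  fingers: [0,0,0,0,0,0,0,0,0,0,0,0]

```text
time_s: 7.0
tool_pos: [0.3604, -0.2609, 0.1536]
ee_rot: [[-0.976, -0.218, 0.001], [-0.218, 0.976, -0.001], [-0.001, -0.001, -1.0]]
force: [-0.0, -0.1, 0.0]
grip_width: 0.0001
```

Run:
```python
from h import *
np.set_printoptions(precision=4,suppress=True)
b,e=grab('top','t4');cv2.imwrite('pics/t4c.png',cv2.resize(b[155:295,245:405,::-1],(685,600),interpolation=cv2.INTER_CUBIC))
s=r.sense();print(s['time_s'],s['tool_pos'],s['force'])
```

```text
7.05 [ 0.3581 -0.2661  0.154 ] [-0.56   -5.1764 -0.1792]
```

View pics/t4c.png

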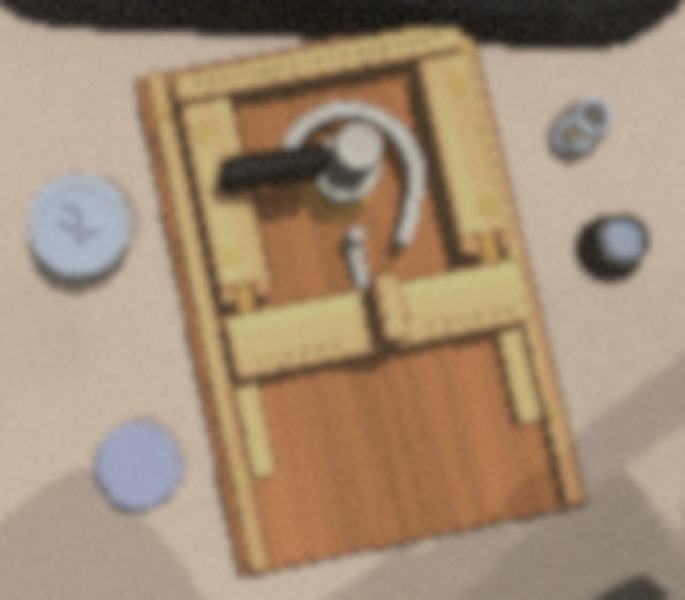

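The pin is now at crop (355,234), about 26 mm further in and roughly 33 mm from the axis, inside the hook's mouth. The buffers at (245,297) and (488,247) meet the end piece, and the pots are unmoved. Next I move to the start side of the lever, on its -x side, and descend.

Emit:
step_arm:
  xyz:
    - [0.006,0.007,0]
    - [0.02,0.022,0]
    - [0.04,0.045,0]
    - [0.06,0.068,0]
    - [0.08,0.091,0]
    - [0.1,0.113,0]
    - [0.12,0.136,0]
    - [0.14,0.158,0]
    - [0.16,0.181,0]
    - [0.176,0.2,0]
    - [0.186,0.211,0]
    - [0.1896,0.2147,0]
  yaw: [0,0,0,0,0,0,0,0,0,0,0,0]
  fingers: [0,0,0,0,0,0,0,0,0,0,0,0]

```text
time_s: 8.05
tool_pos: [0.5527, -0.0422, 0.1533]
ee_rot: [[-0.975, -0.221, 0.001], [-0.221, 0.975, 0.001], [-0.001, 0.001, -1.0]]
force: [-0.4, -0.2, -0.9]
grip_width: 0.0
```

Emit:
step_arm:
  xyz:
    - [0,0,-0.005]
    - [0,0,-0.015]
    - [0,0,-0.03]
    - [0,0,-0.045]
    - [0,0,-0.058]
    - [0,0,-0.0645]
    - [0,0,-0.0645]
  yaw: [0,0,0,0,0,0,0]
  fingers: [0,0,0,0,0,0,0]

```text
time_s: 8.63
tool_pos: [0.5495, -0.0455, 0.0864]
ee_rot: [[-0.976, -0.217, -0.004], [-0.217, 0.976, 0.001], [0.004, 0.002, -1.0]]
force: [-0.7, 0.3, 0.4]
grip_width: 0.0002
```

```bash
cat > arc.py <<'E'
# rows for a clockwise turn of the tool about the cam axis, from angle a0 by da in n rows
import sys
from h import *
C=np.array([.587,-.088]); PSI=np.radians(12.6)
def pos(a,off,rad): # tool centre for lever angle a: off behind the lever centreline, rad out
    l=PSI+np.pi/2-a; u=np.array([np.cos(l),np.sin(l)]); t=np.array([np.sin(l),-np.cos(l)]) # radial, cw tangent
    return C+rad*u-off*t
def st(n=4):
    F=[]
    for i in range(n): r.read_camera('scene'); s=r.sense(); F.append(s['force'])
    f=np.mean(F,0); p=np.array(s['tool_pos'])[:2]-C; yx=np.arctan2(-s['ee_rot'][1][0],-s['ee_rot'][0][0])
    t=np.array([np.cos(yx),np.sin(yx)]); u=np.array([-t[1],t[0]])
    rel=p; print('t',s['time_s'],'pos',np.round(s['tool_pos'],4),'yaw angle',round(PSI-yx,3),'radial',np.round(p@u,4),'behind',np.round(-p@t,4),'F_push',np.round(-f[:2]@t,2),'F_rad',np.round(f[:2]@u,2),'Fz',np.round(f[2],2),'j6',np.round(s['joint_positions'][5],1),'std',np.std(F,0).round(1))
    print(' moment',np.round(-(p[0]*f[1]-p[1]*f[0]),3))
E
python3 - <<'E'
from arc import *
st()
E
```

```text
t 8.8333 pos [ 0.5522 -0.0457  0.0896] yaw angle 0.0 radial 0.0489 behind 0.0248 F_push -0.17 F_rad -0.41 Fz -0.15 j6 -119.6 std [0.2 0.2 0.4]
 moment -0.002
```

```bash
sed -i "s/np.round(-(p\[0\]\*f\[1\]-p\[1\]\*f\[0\]),3)/np.round(p[0]*f[1]-p[1]*f[0],3)/" arc.py
cat >> arc.py <<'E'
def rows(a0,da,n,off0=.017,off1=.017,rad0=.05,rad1=.05):
    k=np.arange(1,n+1)/n; p0=pos(a0,off0,rad0)
    x=[[*np.round(pos(a0+da*q,off0+(off1-off0)*q,rad0+(rad1-rad0)*q)-p0,4).tolist(),0] for q in k]
    print('xyz',x); print('yaw',np.round(-da*k,3).tolist())
E
python3 - <<'E'
from arc import *
rows(0,0,4,.025,.017); rows(0,.6,12); rows(.6,.6,12); rows(1.2,.36,9)
E
```

```text
xyz [[0.002, 0.0004, 0], [0.0039, 0.0009, 0], [0.0059, 0.0013, 0], [0.0078, 0.0017, 0]]
yaw [0.0, 0.0, 0.0, 0.0]
xyz [[0.0023, 0.0013, 0], [0.0046, 0.0025, 0], [0.007, 0.0036, 0], [0.0095, 0.0046, 0], [0.012, 0.0054, 0], [0.0146, 0.0061, 0], [0.0171, 0.0067, 0], [0.0197, 0.0071, 0], [0.0223, 0.0075, 0], [0.025, 0.0077, 0], [0.0276, 0.0077, 0], [0.0303, 0.0077, 0]]
yaw [-0.05, -0.1, -0.15, -0.2, -0.25, -0.3, -0.35, -0.4, -0.45, -0.5, -0.55, -0.6]
xyz [[0.0026, -0.0002, 0], [0.0053, -0.0005, 0], [0.0079, -0.001, 0], [0.0104, -0.0016, 0], [0.013, -0.0023, 0], [0.0155, -0.0032, 0], [0.0179, -0.0041, 0], [0.0203, -0.0052, 0], [0.0227, -0.0065, 0], [0.0249, -0.0078, 0], [0.0272, -0.0092, 0], [0.0293, -0.0108, 0]]
yaw [-0.05, -0.1, -0.15, -0.2, -0.25, -0.3, -0.35, -0.4, -0.45, -0.5, -0.55, -0.6]
xyz [[0.0017, -0.0013, 0], [0.0033, -0.0027, 0], [0.0048, -0.0041, 0], [0.0063, -0.0056, 0], [0.0077, -0.0072, 0], [0.0091, -0.0088, 0], [0.0103, -0.0105, 0], [0.0116, -0.0122, 0], [0.0127, -0.014, 0]]
yaw [-0.04, -0.08, -0.12, -0.16, -0.2, -0.24, -0.28, -0.32, -0.36]
```

Emit:
step_arm:
  xyz:
    - [0.002,0.0004,0]
    - [0.0039,0.0009,0]
    - [0.0059,0.0013,0]
    - [0.0078,0.0017,0]
  yaw: [0,0,0,0]
  fingers: [0,0,0,0]

```text
time_s: 9.17
tool_pos: [0.56, -0.0435, 0.0892]
ee_rot: [[-0.976, -0.218, 0.001], [-0.218, 0.976, -0.0], [-0.001, -0.0, -1.0]]
force: [-1.6, -0.5, 0.6]
grip_width: -0.0001
```

Emit:
step_arm:
  xyz:
    - [0.0023,0.0013,0]
    - [0.0046,0.0025,0]
    - [0.007,0.0036,0]
    - [0.0095,0.0046,0]
    - [0.012,0.0054,0]
    - [0.0146,0.0061,0]
    - [0.0171,0.0067,0]
    - [0.0197,0.0071,0]
    - [0.0223,0.0075,0]
    - [0.025,0.0077,0]
    - [0.0276,0.0077,0]
    - [0.0303,0.0077,0]
  yaw: [-0.05,-0.1,-0.15,-0.2,-0.25,-0.3,-0.35,-0.4,-0.45,-0.5,-0.55,-0.6]
  fingers: [0,0,0,0,0,0,0,0,0,0,0,0]

```text
time_s: 10.17
tool_pos: [0.5897, -0.0356, 0.0886]
ee_rot: [[-0.928, 0.373, -0.001], [0.373, 0.928, 0.0], [0.001, -0.0, -1.0]]
force: [-1.2, -0.2, 0.7]
grip_width: -0.0002
```

Run:
```python
from arc import *
st()
a,d=grab('top','t5'); s,_=grab('scene','s5')
cv2.imwrite('pics/m5.png',np.hstack([cv2.resize(a[155:295,245:405,::-1],(400,350),interpolation=cv2.INTER_CUBIC),cv2.resize(s[160:300,260:420,::-1],(400,350),interpolation=cv2.INTER_CUBIC)]))
```

```text
t 10.3667 pos [ 0.59   -0.0357  0.0888] yaw angle 0.598 radial 0.0497 behind 0.0165 F_push 0.05 F_rad -0.53 Fz -0.2 j6 -83.3 std [0.1 0.3 0.5]
 moment 0.011
```

View pics/m5.png

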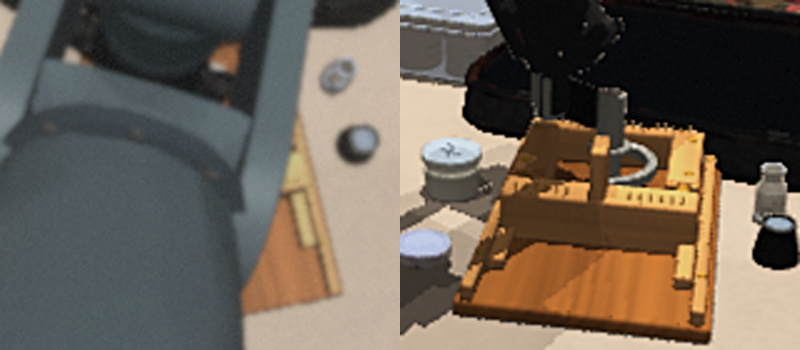

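The arm hides the loom from above. In the scene view (right half) the hook is still seen at about (640,165) and the fingers at (540,95) beyond the grip. There was light resistance while moving, so I continue by feel.

Emit:
step_arm:
  xyz:
    - [0.0026,-0.0002,0]
    - [0.0053,-0.0005,0]
    - [0.0079,-0.001,0]
    - [0.0104,-0.0016,0]
    - [0.013,-0.0023,0]
    - [0.0155,-0.0032,0]
    - [0.0179,-0.0041,0]
    - [0.0203,-0.0052,0]
    - [0.0227,-0.0065,0]
    - [0.0249,-0.0078,0]
    - [0.0272,-0.0092,0]
    - [0.0293,-0.0108,0]
  yaw: [-0.05,-0.1,-0.15,-0.2,-0.25,-0.3,-0.35,-0.4,-0.45,-0.5,-0.55,-0.6]
  fingers: [0,0,0,0,0,0,0,0,0,0,0,0]

```text
time_s: 11.47
tool_pos: [0.6183, -0.0461, 0.0885]
ee_rot: [[-0.556, 0.831, -0.002], [0.831, 0.556, 0.001], [0.002, -0.001, -1.0]]
force: [-1.7, 1.2, 1.3]
grip_width: -0.0001
```

Emit:
step_arm:
  xyz:
    - [0.0017,-0.0013,0]
    - [0.0033,-0.0027,0]
    - [0.0048,-0.0041,0]
    - [0.0063,-0.0056,0]
    - [0.0077,-0.0072,0]
    - [0.0091,-0.0088,0]
    - [0.0103,-0.0105,0]
    - [0.0116,-0.0122,0]
    - [0.0127,-0.014,0]
  yaw: [-0.04,-0.08,-0.12,-0.16,-0.2,-0.24,-0.28,-0.32,-0.36]
  fingers: [0,0,0,0,0,0,0,0,0]

```text
time_s: 12.22
tool_pos: [0.6311, -0.0599, 0.0884]
ee_rot: [[-0.228, 0.974, -0.002], [0.974, 0.228, 0.001], [0.002, -0.002, -1.0]]
force: [-2.2, 2.8, 1.0]
grip_width: -0.0001
```

Run:
```python
from arc import *
st(3)
a,d=grab('top','t6'); s,_=grab('scene','s6')
cv2.imwrite('pics/m6.png',np.hstack([cv2.resize(a[155:295,245:405,::-1],(400,350),interpolation=cv2.INTER_CUBIC),cv2.resize(s[160:300,260:420,::-1],(400,350),interpolation=cv2.INTER_CUBIC)]))
for k in range(3): rows(1.56+.12*k,.12,4)
```

```text
t 12.3667 pos [ 0.6314 -0.0603  0.0885] yaw angle 1.558 radial 0.0496 behind 0.0167 F_push 1.74 F_rad -1.46 Fz -0.81 j6 -29.5 std [0.3 0.9 0.3]
 moment 0.11
xyz [[0.0008, -0.0014, 0], [0.0016, -0.0027, 0], [0.0023, -0.0041, 0], [0.003, -0.0056, 0]]
yaw [-0.03, -0.06, -0.09, -0.12]
xyz [[0.0007, -0.0014, 0], [0.0013, -0.0029, 0], [0.0018, -0.0044, 0], [0.0023, -0.0059, 0]]
yaw [-0.03, -0.06, -0.09, -0.12]
xyz [[0.0005, -0.0015, 0], [0.0009, -0.003, 0], [0.0013, -0.0046, 0], [0.0016, -0.0061, 0]]
yaw [-0.03, -0.06, -0.09, -0.12]
```

The resistance is rising as the hook draws against the buffers, about 0.18 N m while moving. I continue in 0.12 rad steps.

Emit:
step_arm:
  xyz:
    - [0.0008,-0.0014,0]
    - [0.0016,-0.0027,0]
    - [0.0023,-0.0041,0]
    - [0.003,-0.0056,0]
  yaw: [-0.03,-0.06,-0.09,-0.12]
  fingers: [0,0,0,0]

```text
time_s: 12.8
tool_pos: [0.6344, -0.0656, 0.0885]
ee_rot: [[-0.11, 0.994, -0.001], [0.994, 0.11, 0.001], [0.001, -0.001, -1.0]]
force: [-1.8, 3.2, -0.3]
grip_width: 0.0002
```

Run:
```python
from arc import *
st(1);st(2)
for k in range(4): rows(1.68+.12*k,.12,4)
```

```text
t 12.85 pos [ 0.6346 -0.066   0.0886] yaw angle 1.682 radial 0.0497 behind 0.0167 F_push 0.8 F_rad -1.07 Fz -0.86 j6 -22.8 std [0. 0. 0.]
 moment 0.057
t 12.95 pos [ 0.6347 -0.0661  0.0887] yaw angle 1.678 radial 0.0499 behind 0.0165 F_push 1.56 F_rad -0.32 Fz -0.87 j6 -23.0 std [0.5 0.2 0.8]
 moment 0.083
xyz [[0.0007, -0.0014, 0], [0.0013, -0.0029, 0], [0.0018, -0.0044, 0], [0.0023, -0.0059, 0]]
yaw [-0.03, -0.06, -0.09, -0.12]
xyz [[0.0005, -0.0015, 0], [0.0009, -0.003, 0], [0.0013, -0.0046, 0], [0.0016, -0.0061, 0]]
yaw [-0.03, -0.06, -0.09, -0.12]
xyz [[0.0003, -0.0016, 0], [0.0005, -0.0031, 0], [0.0007, -0.0047, 0], [0.0009, -0.0063, 0]]
yaw [-0.03, -0.06, -0.09, -0.12]
xyz [[0.0001, -0.0016, 0], [0.0002, -0.0032, 0], [0.0002, -0.0047, 0], [0.0001, -0.0063, 0]]
yaw [-0.03, -0.06, -0.09, -0.12]
```

Emit:
step_arm:
  xyz:
    - [0.0007,-0.0014,0]
    - [0.0013,-0.0029,0]
    - [0.0018,-0.0044,0]
    - [0.0023,-0.0059,0]
  yaw: [-0.03,-0.06,-0.09,-0.12]
  fingers: [0,0,0,0]

```text
time_s: 13.28
tool_pos: [0.6369, -0.0716, 0.0887]
ee_rot: [[0.009, 1.0, -0.0], [1.0, -0.009, 0.001], [0.001, -0.0, -1.0]]
force: [-2.5, 3.9, -0.9]
grip_width: 0.0002
```

Emit:
step_arm:
  xyz:
    - [0.0005,-0.0015,0]
    - [0.0009,-0.003,0]
    - [0.0013,-0.0046,0]
    - [0.0016,-0.0061,0]
  yaw: [-0.03,-0.06,-0.09,-0.12]
  fingers: [0,0,0,0]

```text
time_s: 13.62
tool_pos: [0.6386, -0.0777, 0.0887]
ee_rot: [[0.129, 0.992, -0.0], [0.992, -0.129, 0.001], [0.001, -0.0, -1.0]]
force: [-0.6, 3.3, -0.3]
grip_width: -0.0
```

Emit:
step_arm:
  xyz:
    - [0.0003,-0.0016,0]
    - [0.0005,-0.0031,0]
    - [0.0007,-0.0047,0]
    - [0.0009,-0.0063,0]
  yaw: [-0.03,-0.06,-0.09,-0.12]
  fingers: [0,0,0,0]

```text
time_s: 13.95
tool_pos: [0.6395, -0.0839, 0.0887]
ee_rot: [[0.246, 0.969, -0.0], [0.969, -0.246, 0.001], [0.001, -0.0, -1.0]]
force: [-0.5, 2.5, 0.0]
grip_width: -0.0001
```

Emit:
step_arm:
  xyz:
    - [0.0001,-0.0016,0]
    - [0.0002,-0.0032,0]
    - [0.0002,-0.0047,0]
    - [0.0001,-0.0063,0]
  yaw: [-0.03,-0.06,-0.09,-0.12]
  fingers: [0,0,0,0]

```text
time_s: 14.28
tool_pos: [0.6399, -0.0903, 0.0888]
ee_rot: [[0.361, 0.933, 0.0], [0.933, -0.361, 0.001], [0.001, 0.0, -1.0]]
force: [-0.6, 2.7, -1.2]
grip_width: 0.0
```

Run:
```python
from arc import *
st(1);st(1)
for k in range(6): rows(2.16+.12*k,.12,4)
```

```text
t 14.3333 pos [ 0.6399 -0.0907  0.0888] yaw angle 2.162 radial 0.0503 behind 0.0167 F_push 2.41 F_rad -0.83 Fz 0.01 j6 2.7 std [0. 0. 0.]
 moment 0.135
t 14.3833 pos [ 0.6399 -0.0907  0.0889] yaw angle 2.159 radial 0.0503 behind 0.0165 F_push 2.3 F_rad -1.17 Fz -0.89 j6 2.5 std [0. 0. 0.]
 moment 0.135
xyz [[-0.0001, -0.0016, 0], [-0.0002, -0.0032, 0], [-0.0004, -0.0047, 0], [-0.0006, -0.0063, 0]]
yaw [-0.03, -0.06, -0.09, -0.12]
xyz [[-0.0003, -0.0016, 0], [-0.0006, -0.0031, 0], [-0.001, -0.0047, 0], [-0.0014, -0.0062, 0]]
yaw [-0.03, -0.06, -0.09, -0.12]
xyz [[-0.0005, -0.0015, 0], [-0.001, -0.003, 0], [-0.0015, -0.0045, 0], [-0.0021, -0.006, 0]]
yaw [-0.03, -0.06, -0.09, -0.12]
xyz [[-0.0006, -0.0014, 0], [-0.0013, -0.0029, 0], [-0.0021, -0.0043, 0], [-0.0028, -0.0057, 0]]
yaw [-0.03, -0.06, -0.09, -0.12]
xyz [[-0.0008, -0.0014, 0], [-0.0017, -0.0027, 0], [-0.0026, -0.004, 0], [-0.0035, -0.0053, 0]]
yaw [-0.03, -0.06, -0.09, -0.12]
xyz [[-0.001, -0.0013, 0], [-0.002, -0.0025, 0], [-0.003, -0.0037, 0], [-0.0041, -0.0048, 0]]
yaw [-0.03, -0.06, -0.09, -0.12]
```

Emit:
step_arm:
  xyz:
    - [-0.0001,-0.0016,0]
    - [-0.0002,-0.0032,0]
    - [-0.0004,-0.0047,0]
    - [-0.0006,-0.0063,0]
  yaw: [-0.03,-0.06,-0.09,-0.12]
  fingers: [0,0,0,0]

```text
time_s: 14.72
tool_pos: [0.6394, -0.0967, 0.0889]
ee_rot: [[0.469, 0.883, 0.001], [0.883, -0.469, 0.0], [0.001, 0.0, -1.0]]
force: [-0.7, 3.5, -0.7]
grip_width: -0.0
```

Emit:
step_arm:
  xyz:
    - [-0.0003,-0.0016,0]
    - [-0.0006,-0.0031,0]
    - [-0.001,-0.0047,0]
    - [-0.0014,-0.0062,0]
  yaw: [-0.03,-0.06,-0.09,-0.12]
  fingers: [0,0,0,0]

```text
time_s: 15.05
tool_pos: [0.638, -0.1029, 0.0889]
ee_rot: [[0.572, 0.821, 0.001], [0.821, -0.572, 0.0], [0.001, 0.0, -1.0]]
force: [0.6, 2.2, -0.2]
grip_width: 0.0001
```

Run:
```python
from arc import *
st(1);st(1)
```

```text
t 15.1 pos [ 0.638  -0.1033  0.0889] yaw angle 2.401 radial 0.0505 behind 0.0167 F_push 1.95 F_rad -0.91 Fz 0.13 j6 15.3 std [0. 0. 0.]
 moment 0.114
t 15.15 pos [ 0.638  -0.1033  0.089 ] yaw angle 2.399 radial 0.0506 behind 0.0166 F_push 1.88 F_rad -1.03 Fz -0.38 j6 15.1 std [0. 0. 0.]
 moment 0.112
```

```bash
cat > ep.py <<'E'
from arc import *
ex=np.array([np.cos(PSI),np.sin(PSI)])
def ep(d):
    w=cloud('scene',d).reshape(-1,3); q=w[:,:2]-C; x=q@ex; y=q@[-ex[1],ex[0]]
    m=(abs(y)<.004)&(x>-.13)&(x<-.06)&(w[:,2]>.058)&(w[:,2]<.082)  # rear face of the grip
    m2=(y<-.02)&(y>-.065)&(x>-.13)&(x<-.06)&(w[:,2]>.03)&(w[:,2]<.045) # rear face of the end piece
    return np.round([np.median(x[m]),m.sum(),np.median(x[m2]),m2.sum()],4)
E
python3 - <<'E'
from ep import *
a,d=grab('scene','s7')
for k in (0,1,2,5,6,7): print(k,ep(np.load(f'pics/s{k}.npy')))
E
```

```text
0 [-1.148e-01  5.400e+01 -1.146e-01  1.960e+02]
1 [-1.148e-01  5.400e+01 -1.149e-01  1.980e+02]
2 [-1.171e-01  7.900e+01 -9.470e-02  1.890e+02]
5 [-8.65e-02  5.20e+01 -8.66e-02  1.91e+02]
6 [-8.36e-02  4.90e+01 -8.32e-02  1.85e+02]
7 [-8.17e-02  5.10e+01 -8.14e-02  1.82e+02]
```

The scene depth shows that the hook is drawing the end piece. Its rear face has gone from -86.6 to -83.4 to -81.5 mm, so the pin is about 25 mm off the axis and the cork must be near. I'll use single steps now.

Emit:
step_arm:
  xyz:
    - [-0.0005,-0.0015,0]
    - [-0.001,-0.003,0]
    - [-0.0015,-0.0045,0]
    - [-0.0021,-0.006,0]
  yaw: [-0.03,-0.06,-0.09,-0.12]
  fingers: [0,0,0,0]

```text
time_s: 15.53
tool_pos: [0.6361, -0.1091, 0.089]
ee_rot: [[0.666, 0.746, 0.001], [0.746, -0.666, 0.0], [0.001, 0.001, -1.0]]
force: [1.2, 2.6, -0.8]
grip_width: 0.0003
```

Run:
```python
from ep import *
st(1);st(1)
```

```text
t 15.5833 pos [ 0.6359 -0.1094  0.089 ] yaw angle 2.521 radial 0.0507 behind 0.0167 F_push 1.68 F_rad -1.34 Fz -0.31 j6 21.6 std [0. 0. 0.]
 moment 0.108
t 15.6333 pos [ 0.6359 -0.1094  0.089 ] yaw angle 2.519 radial 0.0507 behind 0.0165 F_push 1.72 F_rad -0.98 Fz -0.28 j6 21.4 std [0. 0. 0.]
 moment 0.103
```

Emit:
step_arm:
  xyz:
    - [-0.0006,-0.0014,0]
    - [-0.0013,-0.0029,0]
    - [-0.0021,-0.0043,0]
    - [-0.0028,-0.0057,0]
  yaw: [-0.03,-0.06,-0.09,-0.12]
  fingers: [0,0,0,0]

```text
time_s: 15.97
tool_pos: [0.6333, -0.1149, 0.089]
ee_rot: [[0.75, 0.661, 0.001], [0.661, -0.75, -0.0], [0.001, 0.001, -1.0]]
force: [1.4, 3.5, 0.1]
grip_width: -0.0
```

Run:
```python
from ep import *
st(1);st(1)
```

```text
t 16.0167 pos [ 0.6331 -0.1151  0.089 ] yaw angle 2.641 radial 0.0508 behind 0.0167 F_push 2.34 F_rad -0.22 Fz 0.36 j6 27.9 std [0. 0. 0.]
 moment 0.123
t 16.0667 pos [ 0.633  -0.1151  0.089 ] yaw angle 2.638 radial 0.0508 behind 0.0166 F_push 2.12 F_rad -0.14 Fz -1.16 j6 27.7 std [0. 0. 0.]
 moment 0.11
```

Emit:
step_arm:
  xyz:
    - [-0.0008,-0.0014,0]
    - [-0.0017,-0.0027,0]
    - [-0.0026,-0.004,0]
    - [-0.0035,-0.0053,0]
  yaw: [-0.03,-0.06,-0.09,-0.12]
  fingers: [0,0,0,0]

```text
time_s: 16.4
tool_pos: [0.6298, -0.1202, 0.089]
ee_rot: [[0.824, 0.567, 0.001], [0.567, -0.824, -0.0], [0.001, 0.001, -1.0]]
force: [1.9, 3.0, -1.9]
grip_width: -0.0
```

Run:
```python
from ep import *
st(1);st(1);print(ep(r.read_camera('scene')[1]))
```

```text
t 16.45 pos [ 0.6296 -0.1205  0.089 ] yaw angle 2.761 radial 0.0509 behind 0.0168 F_push 1.69 F_rad -0.93 Fz 0.52 j6 34.2 std [0. 0. 0.]
 moment 0.101
t 16.5 pos [ 0.6296 -0.1205  0.089 ] yaw angle 2.758 radial 0.0509 behind 0.0166 F_push 1.83 F_rad -0.86 Fz 0.96 j6 34.0 std [0. 0. 0.]
 moment 0.107
[-8.10e-02  5.30e+01 -8.04e-02  1.84e+02]
```

Emit:
step_arm:
  xyz:
    - [-0.001,-0.0013,0]
    - [-0.002,-0.0025,0]
    - [-0.003,-0.0037,0]
    - [-0.0041,-0.0048,0]
  yaw: [-0.03,-0.06,-0.09,-0.12]
  fingers: [0,0,0,0]

```text
time_s: 16.88
tool_pos: [0.6258, -0.1251, 0.089]
ee_rot: [[0.886, 0.464, 0.001], [0.464, -0.886, -0.0], [0.001, 0.001, -1.0]]
force: [2.9, 1.0, -0.6]
grip_width: 0.0003
```

Run:
```python
from ep import *
st(1);st(1)
for k in range(5): rows(2.88+.1*k,.1,4)
```

```text
t 16.9333 pos [ 0.6255 -0.1253  0.089 ] yaw angle 2.881 radial 0.0509 behind 0.0169 F_push 2.42 F_rad -0.93 Fz 0.56 j6 40.5 std [0. 0. 0.]
 moment 0.139
t 16.9833 pos [ 0.6255 -0.1253  0.089 ] yaw angle 2.878 radial 0.0509 behind 0.0167 F_push 1.09 F_rad 0.16 Fz -0.64 j6 40.4 std [0. 0. 0.]
 moment 0.053
xyz [[-0.0009, -0.0009, 0], [-0.0019, -0.0019, 0], [-0.0028, -0.0028, 0], [-0.0038, -0.0036, 0]]
yaw [-0.025, -0.05, -0.075, -0.1]
xyz [[-0.001, -0.0008, 0], [-0.002, -0.0017, 0], [-0.0031, -0.0025, 0], [-0.0042, -0.0032, 0]]
yaw [-0.025, -0.05, -0.075, -0.1]
xyz [[-0.0011, -0.0007, 0], [-0.0022, -0.0015, 0], [-0.0033, -0.0021, 0], [-0.0045, -0.0028, 0]]
yaw [-0.025, -0.05, -0.075, -0.1]
xyz [[-0.0012, -0.0006, 0], [-0.0023, -0.0012, 0], [-0.0035, -0.0018, 0], [-0.0047, -0.0023, 0]]
yaw [-0.025, -0.05, -0.075, -0.1]
xyz [[-0.0012, -0.0005, 0], [-0.0024, -0.001, 0], [-0.0037, -0.0014, 0], [-0.0049, -0.0019, 0]]
yaw [-0.025, -0.05, -0.075, -0.1]
```

Emit:
step_arm:
  xyz:
    - [-0.0009,-0.0009,0]
    - [-0.0019,-0.0019,0]
    - [-0.0028,-0.0028,0]
    - [-0.0038,-0.0036,0]
  yaw: [-0.025,-0.05,-0.075,-0.1]
  fingers: [0,0,0,0]

```text
time_s: 17.32
tool_pos: [0.6218, -0.129, 0.089]
ee_rot: [[0.929, 0.371, 0.001], [0.371, -0.929, -0.0], [0.001, 0.001, -1.0]]
force: [4.6, -0.6, -0.9]
grip_width: -0.0002
```

Run:
```python
from ep import *
st(1);st(1);print(ep(r.read_camera('scene')[1]))
```

```text
t 17.3667 pos [ 0.6215 -0.1291  0.089 ] yaw angle 2.984 radial 0.051 behind 0.0169 F_push 3.34 F_rad 0.48 Fz -0.59 j6 45.9 std [0. 0. 0.]
 moment 0.162
t 17.4167 pos [ 0.6215 -0.1291  0.089 ] yaw angle 2.981 radial 0.051 behind 0.0167 F_push 1.43 F_rad 1.12 Fz -0.33 j6 45.8 std [0. 0. 0.]
 moment 0.055
[-8.07e-02  5.40e+01 -8.00e-02  1.86e+02]
```

Emit:
step_arm:
  xyz:
    - [-0.001,-0.0008,0]
    - [-0.002,-0.0017,0]
    - [-0.0031,-0.0025,0]
    - [-0.0042,-0.0032,0]
  yaw: [-0.025,-0.05,-0.075,-0.1]
  fingers: [0,0,0,0]

```text
time_s: 17.8
tool_pos: [0.6175, -0.1323, 0.089]
ee_rot: [[0.961, 0.275, 0.001], [0.275, -0.961, -0.001], [0.001, 0.001, -1.0]]
force: [4.9, -1.0, -0.8]
grip_width: 0.0
```

Run:
```python
from ep import *
st(1);st(1);print(ep(r.read_camera('scene')[1]))
```

```text
t 17.85 pos [ 0.6172 -0.1324  0.089 ] yaw angle 3.084 radial 0.051 behind 0.0169 F_push 2.67 F_rad 2.36 Fz -0.07 j6 51.3 std [0. 0. 0.]
 moment 0.096
t 17.9 pos [ 0.6171 -0.1322  0.089 ] yaw angle 3.081 radial 0.0508 behind 0.0167 F_push 2.36 F_rad 2.02 Fz 0.22 j6 51.1 std [0. 0. 0.]
 moment 0.086
[-8.04e-02  5.80e+01 -8.02e-02  1.86e+02]
```

Emit:
step_arm:
  xyz:
    - [-0.0011,-0.0007,0]
    - [-0.0022,-0.0015,0]
    - [-0.0033,-0.0021,0]
    - [-0.0045,-0.0028,0]
  yaw: [-0.025,-0.05,-0.075,-0.1]
  fingers: [0,0,0,0]

```text
time_s: 18.28
tool_pos: [0.6128, -0.1348, 0.0889]
ee_rot: [[0.984, 0.178, 0.001], [0.178, -0.984, -0.0], [0.0, 0.0, -1.0]]
force: [5.3, -0.3, 0.2]
grip_width: -0.0002
```

Run:
```python
from ep import *
st(1);st(1);print(ep(r.read_camera('scene')[1]))
for k in range(8): rows(3.18+.06*k,.06,3)
a,d=grab('top','t8'); s,_=grab('scene','s8')
cv2.imwrite('pics/m8.png',np.hstack([cv2.resize(a[155:295,245:405,::-1],(400,350),interpolation=cv2.INTER_CUBIC),cv2.resize(s[160:300,260:420,::-1],(400,350),interpolation=cv2.INTER_CUBIC)]))
```

```text
t 18.3333 pos [ 0.6125 -0.1349  0.0889] yaw angle 3.184 radial 0.0507 behind 0.0168 F_push 2.63 F_rad 0.63 Fz 0.98 j6 56.6 std [0. 0. 0.]
 moment 0.122
t 18.3833 pos [ 0.6123 -0.1348  0.0888] yaw angle 3.181 radial 0.0506 behind 0.0165 F_push 2.4 F_rad 1.32 Fz 0.39 j6 56.4 std [0. 0. 0.]
 moment 0.099
[-8.02e-02  5.50e+01 -8.02e-02  1.83e+02]
xyz [[-0.0009, -0.0005, 0], [-0.0019, -0.001, 0], [-0.0028, -0.0015, 0]]
yaw [-0.02, -0.04, -0.06]
xyz [[-0.001, -0.0004, 0], [-0.0019, -0.0009, 0], [-0.0029, -0.0013, 0]]
yaw [-0.02, -0.04, -0.06]
xyz [[-0.001, -0.0004, 0], [-0.002, -0.0008, 0], [-0.003, -0.0011, 0]]
yaw [-0.02, -0.04, -0.06]
xyz [[-0.001, -0.0003, 0], [-0.002, -0.0006, 0], [-0.003, -0.0009, 0]]
yaw [-0.02, -0.04, -0.06]
xyz [[-0.001, -0.0003, 0], [-0.002, -0.0005, 0], [-0.0031, -0.0008, 0]]
yaw [-0.02, -0.04, -0.06]
xyz [[-0.001, -0.0002, 0], [-0.0021, -0.0004, 0], [-0.0031, -0.0006, 0]]
yaw [-0.02, -0.04, -0.06]
xyz [[-0.001, -0.0001, 0], [-0.0021, -0.0003, 0], [-0.0031, -0.0004, 0]]
yaw [-0.02, -0.04, -0.06]
xyz [[-0.0011, -0.0001, 0], [-0.0021, -0.0001, 0], [-0.0032, -0.0002, 0]]
yaw [-0.02, -0.04, -0.06]
```

View pics/m8.png

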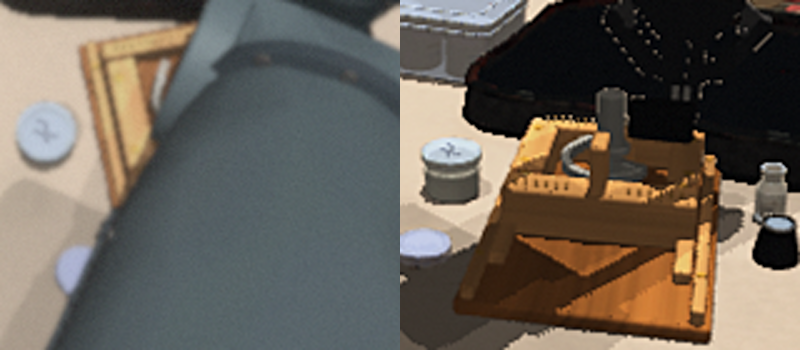

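The hook has swung round to the left, at right-half (575,155), and the pots are in place. The moving moment has climbed from 0.17 to 0.19 to 0.24 N m, so the cork is engaging. I'll use 0.06 rad steps now.

Emit:
step_arm:
  xyz:
    - [-0.0009,-0.0005,0]
    - [-0.0019,-0.001,0]
    - [-0.0028,-0.0015,0]
  yaw: [-0.02,-0.04,-0.06]
  fingers: [0,0,0]

```text
time_s: 18.78
tool_pos: [0.6102, -0.136, 0.0887]
ee_rot: [[0.993, 0.119, 0.001], [0.119, -0.993, 0.0], [0.001, -0.0, -1.0]]
force: [6.1, 0.9, -1.6]
grip_width: 0.0002
```

Run:
```python
from ep import *
s=r.sense();p=np.array(s['tool_pos'])[:2]-C;f=s['force'];print('moving',p[0]*f[1]-p[1]*f[0]);st(1)
```

```text
moving 0.3164720477551953
t 18.8333 pos [ 0.6099 -0.136   0.0886] yaw angle 3.243 radial 0.0504 behind 0.0171 F_push 3.37 F_rad 0.19 Fz -0.9 j6 59.8 std [0. 0. 0.]
 moment 0.166
```

Emit:
step_arm:
  xyz:
    - [-0.001,-0.0004,0]
    - [-0.0019,-0.0009,0]
    - [-0.0029,-0.0013,0]
  yaw: [-0.02,-0.04,-0.06]
  fingers: [0,0,0]

```text
time_s: 19.08
tool_pos: [0.6073, -0.1373, 0.0887]
ee_rot: [[0.998, 0.06, 0.001], [0.06, -0.998, 0.0], [0.001, -0.0, -1.0]]
force: [5.1, 0.9, -1.8]
grip_width: -0.0002
```

Run:
```python
from ep import *
s=r.sense();p=np.array(s['tool_pos'])[:2]-C;f=s['force'];print('moving',p[0]*f[1]-p[1]*f[0]);st(1)
```

```text
moving 0.27106381275813723
t 19.1333 pos [ 0.607  -0.1374  0.0886] yaw angle 3.303 radial 0.0505 behind 0.0171 F_push 3.85 F_rad 0.59 Fz -1.69 j6 63.0 std [0. 0. 0.]
 moment 0.185
```

Emit:
step_arm:
  xyz:
    - [-0.001,-0.0004,0]
    - [-0.002,-0.0008,0]
    - [-0.003,-0.0011,0]
  yaw: [-0.02,-0.04,-0.06]
  fingers: [0,0,0]

```text
time_s: 19.38
tool_pos: [0.6044, -0.1385, 0.0887]
ee_rot: [[1.0, -0.0, 0.001], [-0.0, -1.0, 0.0], [0.001, -0.0, -1.0]]
force: [6.8, 0.7, -2.4]
grip_width: 0.0001
```

Run:
```python
from ep import *
s=r.sense();p=np.array(s['tool_pos'])[:2]-C;f=s['force'];print('moving',p[0]*f[1]-p[1]*f[0]);st(1)
```

```text
moving 0.3578568998190934
t 19.4333 pos [ 0.6041 -0.1385  0.0887] yaw angle -2.92 radial 0.0505 behind 0.0172 F_push 3.91 F_rad -0.23 Fz -0.55 j6 66.2 std [0. 0. 0.]
 moment 0.202
```

Emit:
step_arm:
  xyz:
    - [-0.001,-0.0003,0]
    - [-0.002,-0.0006,0]
    - [-0.003,-0.0009,0]
  yaw: [-0.02,-0.04,-0.06]
  fingers: [0,0,0]

```text
time_s: 19.68
tool_pos: [0.6017, -0.1395, 0.0887]
ee_rot: [[0.998, -0.06, 0.002], [-0.06, -0.998, -0.0], [0.002, 0.0, -1.0]]
force: [7.9, -0.8, -3.3]
grip_width: -0.0001
```

Run:
```python
from ep import *
s=r.sense();p=np.array(s['tool_pos'])[:2]-C;f=s['force'];print('moving',p[0]*f[1]-p[1]*f[0]);st(1);print(ep(r.read_camera('scene')[1]))
```

```text
moving 0.39514695020480783
t 19.7333 pos [ 0.6014 -0.1395  0.0887] yaw angle -2.86 radial 0.0505 behind 0.0176 F_push 6.02 F_rad -0.87 Fz -2.19 j6 69.4 std [0. 0. 0.]
 moment 0.32
[-7.96e-02  5.40e+01 -7.98e-02  1.87e+02]
```

About 0.39 N m, just at the tight threshold. One small step of 0.04 rad should bring it clear of the lower bound.

Emit:
step_arm:
  xyz:
    - [-0.001,-0.0003,0]
    - [-0.002,-0.0005,0]
  yaw: [-0.02,-0.04]
  fingers: [0,0]

```text
time_s: 19.95
tool_pos: [0.5997, -0.1401, 0.0887]
ee_rot: [[0.995, -0.1, 0.002], [-0.1, -0.995, -0.0], [0.002, 0.0, -1.0]]
force: [7.9, -0.8, -4.2]
grip_width: -0.0001
```

Run:
```python
from ep import *
s=r.sense();p=np.array(s['tool_pos'])[:2]-C;f=s['force'];print('moving',p[0]*f[1]-p[1]*f[0]);st(1);st(1);st(1)
```

```text
moving 0.3999423509847431
t 20.0 pos [ 0.5994 -0.1401  0.0887] yaw angle -2.82 radial 0.0506 behind 0.0177 F_push 5.63 F_rad 0.56 Fz -2.17 j6 71.6 std [0. 0. 0.]
 moment 0.275
t 20.05 pos [ 0.5993 -0.1401  0.0887] yaw angle -2.822 radial 0.0506 behind 0.0174 F_push 4.85 F_rad 0.34 Fz -1.79 j6 71.5 std [0. 0. 0.]
 moment 0.24
t 20.1 pos [ 0.5993 -0.1401  0.0887] yaw angle -2.822 radial 0.0507 behind 0.0174 F_push 5.38 F_rad -0.29 Fz -2.69 j6 71.5 std [0. 0. 0.]
 moment 0.277
```

Run:
```python
from ep import *
for i in range(4):
    r.read_camera('scene'); s=r.sense();p=np.array(s['tool_pos'])[:2]-C;f=s['force'];print('pxf',round(p[0]*f[1]-p[1]*f[0],3),'torque',np.round(s['torque'],3),'jt',np.round(s['joint_torque'],2))
```

```text
pxf 0.284 torque [-0.07  -0.903  0.045] jt [-5.600e-01 -5.273e+01 -2.754e+01 -5.000e-01  1.530e+00  4.000e-02]
pxf 0.234 torque [-0.076 -0.848  0.053] jt [-5.600e-01 -5.272e+01 -2.754e+01 -5.000e-01  1.530e+00  3.000e-02]
pxf 0.282 torque [-0.063 -0.882  0.055] jt [-5.600e-01 -5.272e+01 -2.754e+01 -5.000e-01  1.530e+00  3.000e-02]
pxf 0.268 torque [-0.06  -0.823  0.001] jt [-5.600e-01 -5.272e+01 -2.754e+01 -5.000e-01  1.530e+00  3.000e-02]
```

With the torque about the tool axis included (contact a bit outside the TCP), the moving moment is about 0.40 to 0.46 N m, which is tight and below 0.5. I stop here, back off the lever and rise.

Emit:
step_arm:
  xyz:
    - [0.003,-0.0003,0]
    - [0.008,-0.0008,0]
    - [0.014,-0.0014,0]
    - [0.02,-0.002,0]
    - [0.02,-0.002,0.02]
    - [0.02,-0.002,0.045]
    - [0.02,-0.002,0.075]
    - [0.02,-0.002,0.1]
    - [0.0,-0.025,0.11]
    - [-0.03,-0.055,0.11]
    - [-0.055,-0.085,0.11]
    - [-0.08,-0.11,0.11]
  yaw: [0,0,0,0,0,0,0,0,0,0,0,0]
  fingers: [0,0,0,0,0,0,0,0,0,0,0,0]

```text
time_s: 21.3
tool_pos: [0.5182, -0.2515, 0.1993]
ee_rot: [[0.995, -0.098, 0.0], [-0.098, -0.995, -0.001], [0.0, 0.001, -1.0]]
force: [0.5, -0.3, -0.1]
grip_width: 0.0004
```

Emit:
step_arm:
  xyz:
    - [-0.025,-0.025,0]
    - [-0.05,-0.05,0]
    - [-0.075,-0.075,0]
    - [-0.1,-0.1,0]
    - [-0.12,-0.115,0]
    - [-0.135,-0.125,0]
    - [-0.14,-0.13,0]
    - [-0.14,-0.13,0]
  yaw: [0,0,0,0,0,0,0,0]
  fingers: [0,0,0,0,0,0,0,0]

```text
time_s: 21.97
tool_pos: [0.3783, -0.3812, 0.1989]
ee_rot: [[0.995, -0.101, -0.0], [-0.101, -0.995, -0.0], [-0.0, 0.0, -1.0]]
force: [0.0, 0.4, -0.0]
grip_width: 0.0003
```

Run:
```python
from ep import *
a,d=grab('top','t9'); s,e=grab('scene','s9')
print(ep(e),r.sense()['time_s'],np.round(r.sense()['force'],1),np.round(r.sense()['torque'],3))
cv2.imwrite('pics/t9c.png',cv2.resize(a[155:295,245:405,::-1],(685,600),interpolation=cv2.INTER_CUBIC))
```

```text
[-7.99e-02  5.60e+01 -7.95e-02  1.79e+02] 22.0667 [-0.1  0.3 -0. ] [ 0.015 -0.005 -0.059]
```

View pics/t9c.png

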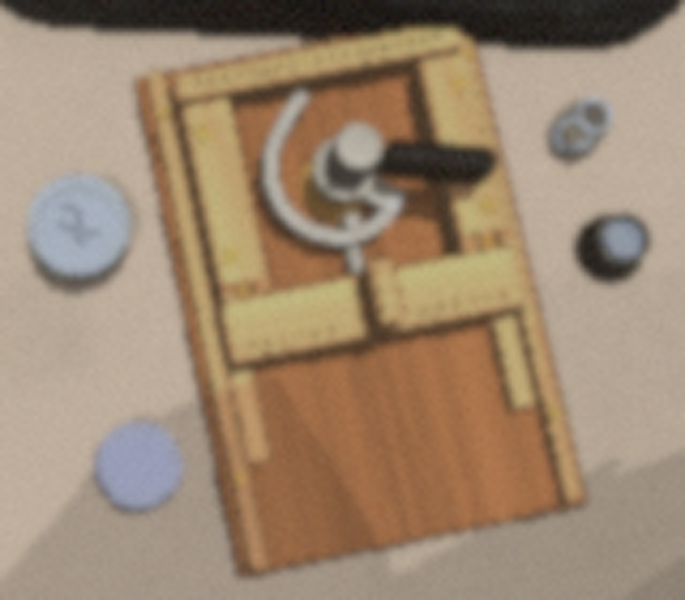

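The end piece sits flush on the cork with no gap at the cheeks. The pin, around (352,225), is inside the closed hook. The lever stayed where it was left, with its tip at (490,163), and the pots, loupe and vial are at their original pixels. I'm handing in.

```bash
python3 -c "
from rig import r
print(r.close_job())"
```

```text
the job is handed in; nothing more can be done
None
```

The end piece is clamped on the cork, and I handed the job in at about 22 s with the arm clear of everything. I pushed the end piece along its rails with shut fingers until I felt both buffers. I then turned the cam clockwise about 3.46 rad by its lever, let go and moved away.

**Last checks, after letting go:**
- **Seating:** the end piece's rear face stayed at loom x of about -79.7 mm. That puts the pin about 23 mm from the cam's axis, inside the expected 22–27 mm. The top view shows no gap at the cheeks and the pin inside the hook.
- **Holding:** the lever stayed where I left it.
- **Surroundings:** the pots, loupe and vial showed no movement in the pictures.

**Less certain:**
- **Tightness:** the turning moment at the end read 0.40 N m from the forces alone, or about 0.46 N m with the torque about the tool axis added. Both are in the 0.38–0.5 N m tight range. The sensor noise is about ±0.05 N m. The torque reading itself showed -0.06 N m when the arm was free, so the second figure is the weaker one.
- **Moment while still:** with the arm standing still it read only 0.25–0.3 N m, probably because the cam holds itself.

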